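# Find the rattling parts case, pack the sound ones, hold the reject to the scanner

### The arm

A 7-joint arm with a two-finger parallel gripper is mounted at the origin on the work surface. World frame = base frame: x ahead of the robot, y to its left, z up, the work surface at z = 0. Lengths are in m, angles in rad, forces in N, time in s.
With the tool pointing down it reaches from about 0.425 to 0.925 m from the base axis. Payload 6.8 kg.
Tool frame: the origin (TCP) lies at the very end of the fingers, on their centre line; the grasp point (between the pads) lies 19 mm behind it; z points along the fingers, y is the line along which they close (so a half turn about z gives the same grasp; the last joint's range is limited). The gripper opens to 85 mm and grips with 20 to 120 N. Pads are 22 mm wide; open, the fingers measure 114 mm over their backs; the gripper's body (76 mm by 85 mm) begins 54 mm behind the grasp point. The pads swing forward as they close: fully open they stand 13 mm farther back than shut.
Start: joints at [1.152, 0.477, 0.022, 1.555, -0.011, 1.109, -0.083], TCP at [0.206, -0.643, 0.231] pointing down, gripper open.
Joint ranges: [-2.96, 2.96], [-0.34, 2.1], [-1.41, 1.46], [0.24, 2.44], [-1.37, 4.51], [0.17, 1.92], [-2.96, 2.96]. Speed limits (rad/s): [2.39, 2.39, 3.14, 3.14, 3.14, 3.14, 3.14].

### API

Orientations are given as a rotation vector (axis times angle).
In Python, from bench import get_obs, viewer, r gives the robot as it stands. The module is installed in compiled form; this text tells all that it offers.
- The arm moves only by the tool play_rows, never from a script. Its argument "commands" is a list that holds one entry, the list of rows, each a list of 5 numbers: the gripper's target within -1 to 1 (shut at 1, half-way at 0, fully open at -1), then the shift along the tool's x, y, z scaled (see below), then the turn about the tool's z scaled (see below). A call has 1 to 12 rows; each row is the pose to reach, as a shift and turn from the pose commanded when the call began, along the tool's axes at that moment; what a row does not reach only later rows make up. The controller multiplies each number of a shift by 0.2 m and each number of a turn by pi/2 rad. A row lasts 1/12 s, in which the tool goes at most 41.7 mm and 7.16 degrees, less where a joint would pass 70% of its speed; a pose out of reach is approached as far as the arm can. A call with a number of a shift or a turn outside -1 to 1 is refused whole. A call with a gripper value outside its range is refused whole. The fingers move at their own pace and stop on an object; "grip_force" is the grip in N (left out, the last holds). Time passes only in rows, so rows that repeat a pose let the fingers close. It gives the time, the measured TCP pose, the force, the opening and the grip force at its end, in the units of the state.
- get_obs(): the state, without advancing time (a new reading comes with each control period).
- viewer.grab_frame(name): name is "scene" or "top" or "wrist"; returns a dict with "pixels" (420x560x3 uint8, red, green, blue), "fovy" (degrees; the focal length in pixels is half the picture's height over the tangent of half this angle, whatever the lens; pixels are square), "cx", "cy" (the principal point, pixels), "world_to_cam" (4x4, takes a point from world to camera coordinates); the wrist camera has in their place "hand_eye" (4x4, takes a point from camera to tool coordinates, whose origin is the TCP and whose axes are the flange's). Camera axes: x right, y up, looking along -z (the intrinsics and any distortion apply to the point x, -y, -z); pixel columns grow to the right and rows downward; lengths in m; the calibration is good to about 2 mm. A picture is of the moment at which its call begins: read the wrist's pose just before it. There is no depth.
- r.hand_in(): hands the job in; it is judged then, once.
Trained networks look in a picture, given as the dict that the camera call returned (one of the last four; its "shot" number tells which), for a name from the list of things; names that differ only in an ending like _2 or _b are one class to them, and where a whole thing is asked for, a point or a joint stands for the part that bears it (a point fixed in the world has none). Each returns a list of dicts, best first, with "score" (0 to 1); they miss things now and then, are a little off and sometimes report something else, mostly with a low value. They report only what shows in the picture. A call takes as long as a camera call. They do not tell look-alikes from the thing itself.
- viewer.trace(picture, thing): "pixels" (420x560 bool, what is visible of it) and "rect" ([left, top, right, bottom] in pixels, round what is visible of it).
The state is a dict: "clock": time; "joints": joint angles; "qvel": joint speeds; "tau": joint torques, N m; "tcp_pos": TCP position; "orientation": TCP orientation; "contact_force": force on the tool from outside, world axes, zero at the start; "moment": the same for the moment, N m; "grip_width": finger opening in m; "gripper_force": force on a finger pad.
Only numpy, scipy, OpenCV 4.12 (cv2) and the standard library are available. Lean on these libraries where they do the work, as an engineer would, in place of code of your own. Each camera call takes 0.05 s, during which the arm holds its last target. There are 200 camera calls.

### The job

One of the three sealed teal parts cases on the packing bench has a part loose inside: shake the cases end to end to find which one rattles. Lay the two sound ones down (not dropped) flat on the bottom of the open brown carton, and leave the other things on the bench where they are. Finish while holding the rattling case steady and level in front of the scanner, at the height of its red window, one label end pointing straight at the window and roughly 5 to 10 cm away from it; do not put it down or let it go.

Things in the scene. Friction and masses are not known exactly. Their poses are not given: they have to be found in the camera images.
- case_a: one of three outwardly identical sealed rigid plastic cases, 150 mm long (x axis) x 58 mm wide (y) x 46 mm high (z), lid up: teal, lighter blue lid, yellow seals across the lid near both ends, white bar label on each end face; both ends alike. Origin at the centre of its underside. Any one of the three may be the one that rattles
- case_b: same kind of case as case_a, same frame. A sound case weighs 0.24 to 0.39 kg, centre of mass at its middle (23 mm above the origin), and nothing moves in it; weights differ from case to case, so weight does not tell which one rattles
- case_c: same kind of case as case_a, same frame. In the rattling one (a, b or c) a round 110 g steel part is loose besides: it rolls freely on the inner floor, up to 56 mm either way from the middle along the length, when the case is shaken or tilted end for end, so it knocks at the ends and shifts the balance
- carton: open brown shipping carton fixed to the bench, outside 208 mm (x axis) x 298 mm (y), 70 mm high, walls 4 mm, bottom 5 mm: inside 200 x 290 x 65 mm, so two cases lie flat in it side by side, lengthways along its x axis, with room for the fingers (about 136 mm between their middles). Its four flaps are folded down outside and stand out up to 25 mm at their foot. Origin at the centre of its underside
- carton_floor (a point): the middle of the carton's inner floor, 5 mm above the bench; axes as the carton's
- scanner: hands-free bar-code scanner on a fixed stand: round black foot 92 mm across, stem, dark head 78 x 78 mm reaching from 106 to 184 mm above the bench. Its dark red window faces along the scanner's own -x axis (roughly towards the robot). Origin under the foot's centre
- scanner_window (a point): the centre of the scanner's window, 145 mm above the bench; x axis level, pointing into the scanner (a case to be read is on the -x side); z up
- tape_roll: brown packing-tape roll lying flat, 108 mm across, 48 mm high, 78 mm hole; origin under its centre
- marker: marker pen lying flat, 125 mm long, 15 mm thick, black with a red cap; origin under its middle, x axis along it towards the cap
- box_cutter: yellow box cutter lying flat, 175 mm long, 22 mm wide, 14 mm thick; origin under the handle's middle, x axis along it towards the blade
- kraft_box: small plain brown cardboard box, 110 x 85 x 55 mm (x, y, z); origin under its centre
- stapler: red and black desk stapler, 140 mm long, 34 mm wide, 60 mm high; origin under its middle, x axis along it
Mind the look-alikes: they are no part of the job. What is shaped like the case_a but purple is not meant.

How it is judged:
On the way, in this order (a step that is already met when the one before it is completed fails the run):
1. the rattling case, lifted clear of the bench, is shaken: its loose part runs to an end of it (((distance between loose_part_c0 and case_a below 0.075 m and height (world z) of case_a above 0.04 m and (x of loose_part_c0 in the frame of case_a above 0.04 m or x of loose_part_c0 in the frame of case_a below -0.04 m)) or (distance between loose_part_c0 and case_b below 0.075 m and height (world z) of case_b above 0.04 m and (x of loose_part_c0 in the frame of case_b above 0.04 m or x of loose_part_c0 in the frame of case_b below -0.04 m)) or (distance between loose_part_c0 and case_c below 0.075 m and height (world z) of case_c above 0.04 m and (x of loose_part_c0 in the frame of case_c above 0.04 m or x of loose_part_c0 in the frame of case_c below -0.04 m)))).
2. then back past the middle (((distance between loose_part_c0 and case_a below 0.075 m and height (world z) of case_a above 0.04 m and x of loose_part_c0 in the frame of case_a between -0.02 and 0.02 m) or (distance between loose_part_c0 and case_b below 0.075 m and height (world z) of case_b above 0.04 m and x of loose_part_c0 in the frame of case_b between -0.02 and 0.02 m) or (distance between loose_part_c0 and case_c below 0.075 m and height (world z) of case_c above 0.04 m and x of loose_part_c0 in the frame of case_c between -0.02 and 0.02 m))).
3. and on to an end again (((distance between loose_part_c0 and case_a below 0.075 m and height (world z) of case_a above 0.04 m and (x of loose_part_c0 in the frame of case_a above 0.04 m or x of loose_part_c0 in the frame of case_a below -0.04 m)) or (distance between loose_part_c0 and case_b below 0.075 m and height (world z) of case_b above 0.04 m and (x of loose_part_c0 in the frame of case_b above 0.04 m or x of loose_part_c0 in the frame of case_b below -0.04 m)) or (distance between loose_part_c0 and case_c below 0.075 m and height (world z) of case_c above 0.04 m and (x of loose_part_c0 in the frame of case_c above 0.04 m or x of loose_part_c0 in the frame of case_c below -0.04 m)))).
At the end, for the whole second after the job is handed in: The rattling case is gripped, still, level (0.25 rad), its length along the window's x axis (0.35 rad), origin 90-205 mm before the window, within 45 mm sideways and 70 mm below to 30 mm above its centre. The other two lie free, at rest, flat (0.12 rad) on the carton floor (within 12 mm) (((distance between loose_part_c0 and case_a below 0.075 m and x of case_a in the frame of scanner_window between -0.205 and -0.09 m and y of case_a in the frame of scanner_window between -0.045 and 0.045 m and z of case_a in the frame of scanner_window between -0.07 and 0.03 m and angle between the x axis of case_a and the x axis of scanner_window, either way round below 0.35 rad and angle between case_a's own z axis and vertical below 0.25 rad and linear speed of case_a below 0.03 m/s and contact force between the fingers and case_a above 1 N and (x of case_b in the frame of carton_floor between -0.1 and 0.1 m and y of case_b in the frame of carton_floor between -0.14 and 0.14 m and z of case_b in the frame of carton_floor below 0.012 m and angle between case_b's own z axis and vertical below 0.12 rad and linear speed of case_b below 0.02 m/s and not (contact force between the fingers and case_b above 0.1 N)) and (x of case_c in the frame of carton_floor between -0.1 and 0.1 m and y of case_c in the frame of carton_floor between -0.14 and 0.14 m and z of case_c in the frame of carton_floor below 0.012 m and angle between case_c's own z axis and vertical below 0.12 rad and linear speed of case_c below 0.02 m/s and not (contact force between the fingers and case_c above 0.1 N))) or (distance between loose_part_c0 and case_b below 0.075 m and x of case_b in the frame of scanner_window between -0.205 and -0.09 m and y of case_b in the frame of scanner_window between -0.045 and 0.045 m and z of case_b in the frame of scanner_window between -0.07 and 0.03 m and angle between the x axis of case_b and the x axis of scanner_window, either way round below 0.35 rad and angle between case_b's own z axis and vertical below 0.25 rad and linear speed of case_b below 0.03 m/s and contact force between the fingers and case_b above 1 N and (x of case_a in the frame of carton_floor between -0.1 and 0.1 m and y of case_a in the frame of carton_floor between -0.14 and 0.14 m and z of case_a in the frame of carton_floor below 0.012 m and angle between case_a's own z axis and vertical below 0.12 rad and linear speed of case_a below 0.02 m/s and not (contact force between the fingers and case_a above 0.1 N)) and (x of case_c in the frame of carton_floor between -0.1 and 0.1 m and y of case_c in the frame of carton_floor between -0.14 and 0.14 m and z of case_c in the frame of carton_floor below 0.012 m and angle between case_c's own z axis and vertical below 0.12 rad and linear speed of case_c below 0.02 m/s and not (contact force between the fingers and case_c above 0.1 N))) or (distance between loose_part_c0 and case_c below 0.075 m and x of case_c in the frame of scanner_window between -0.205 and -0.09 m and y of case_c in the frame of scanner_window between -0.045 and 0.045 m and z of case_c in the frame of scanner_window between -0.07 and 0.03 m and angle between the x axis of case_c and the x axis of scanner_window, either way round below 0.35 rad and angle between case_c's own z axis and vertical below 0.25 rad and linear speed of case_c below 0.03 m/s and contact force between the fingers and case_c above 1 N and (x of case_a in the frame of carton_floor between -0.1 and 0.1 m and y of case_a in the frame of carton_floor between -0.14 and 0.14 m and z of case_a in the frame of carton_floor below 0.012 m and angle between case_a's own z axis and vertical below 0.12 rad and linear speed of case_a below 0.02 m/s and not (contact force between the fingers and case_a above 0.1 N)) and (x of case_b in the frame of carton_floor between -0.1 and 0.1 m and y of case_b in the frame of carton_floor between -0.14 and 0.14 m and z of case_b in the frame of carton_floor below 0.012 m and angle between case_b's own z axis and vertical below 0.12 rad and linear speed of case_b below 0.02 m/s and not (contact force between the fingers and case_b above 0.1 N))))); the arm keeps its last pose, push and grip.
It fails at once if a bystander (tape roll, marker, box cutter, kraft box, stapler) is moved by more than 30 mm (distance of any of tape_roll, marker, box_cutter, kraft_box, stapler from where it was at the start of the episode above 0.03 m).
It fails at once if a case is dropped or thrown (moves faster than 0.8 m/s while the fingers do not touch it) ((linear speed of case_a above 0.8 m/s and not (contact force between the fingers and case_a above 0.05 N)) or (linear speed of case_b above 0.8 m/s and not (contact force between the fingers and case_b above 0.05 N)) or (linear speed of case_c above 0.8 m/s and not (contact force between the fingers and case_c above 0.05 N))).
It also fails if it takes over 72 s, if anything falls off the work surface, if the arm or the gripper's body presses on something with over 40 N, if the wrist force passes 120 N, or if a joint passes its speed limit or range.

## Working session

There is one attempt and no reset: what is moved stays moved. The work goes in short steps, Python scripts to look and compute and a tool call to move; the robot and the scene stay as the last step left them, time stands still between calls to the robot, and variables do not carry over. Pictures are saved under pics/ and viewed, at most 10 in all, crops included, and the job is handed in when it is done.

Besides the shell and the picture viewer there is one more tool, called after "Call:" as a command line: name --argument value ..., lists and objects as JSON in quotes. play_rows: Moves the arm, as the interface text tells. Shifts and turns lie within -1 to 1; 1 stands for 0.2 m of shift or pi/2 rad of turn. Its arguments: {"type":"object","properties":{"commands":{"type":"array","items":{"type":"array","items":{"type":"array","items":{"type":"number","minimum":-1,"maximum":1}}}},"grip_force":{"type":"number"}},"required":["commands"]}

```bash
mkdir -p pics; python3 - <<'E'
from bench import get_obs, viewer, r
import cv2,numpy as np
o=get_obs(); print({k:np.round(v,3) for k,v in o.items()})
for n in ("scene","top"):
    f=viewer.grab_frame(n); cv2.imwrite(f"pics/{n}0.png",f["pixels"][:,:,::-1])
    print(n,f["fovy"],f["cx"],f["cy"],np.round(f["world_to_cam"],4).tolist(),[k for k in f if k!="pixels"])
    for t in ("case_a","carton","scanner","tape_roll","marker","box_cutter","kraft_box","stapler"):
        print(t,[(round(d["score"],2),[int(x) for x in d["rect"]]) for d in viewer.trace(f,t)])
E
```

```text
{'clock': np.float64(0.0), 'joints': array([ 1.152,  0.478,  0.022,  1.556, -0.011,  1.109, -0.083]), 'qvel': array([ 0.001,  0.002,  0.001, -0.001, -0.001, -0.001, -0.002]), 'tau': array([ 0.0000e+00, -5.9645e+01,  1.6070e+00, -2.8120e+01,  1.2000e-02,
        9.0000e-03, -0.0000e+00]), 'tcp_pos': array([ 0.206, -0.642,  0.23 ]), 'orientation': array([-3.102e+00, -4.860e-01,  1.000e-03]), 'contact_force': array([-0.03 ,  0.914,  0.193]), 'moment': array([0.026, 0.003, 0.008]), 'gripper_force': np.float64(0.0), 'grip_width': np.float64(0.085)}
scene 52.23249094092925 285.77892918720914 210.31845412661195 [[-0.1265, 0.9918, -0.0153, -0.0637], [-0.7486, -0.0853, 0.6576, 0.3371], [0.6509, 0.0946, 0.7532, -1.7989], [0.0, 0.0, 0.0, 1.0]] ['fovy', 'cx', 'cy', 'world_to_cam', 'shot']
case_a [(0.9, [332, 190, 355, 232]), (0.79, [305, 155, 340, 191]), (0.59, [263, 188, 285, 227]), (0.56, [280, 236, 316, 287])]
carton [(0.87, [104, 169, 218, 241]), (0.4, [387, 229, 422, 264])]
scanner [(0.87, [211, 255, 249, 301])]
tape_roll [(0.94, [386, 228, 423, 265]), (0.45, [211, 253, 251, 312])]
marker []
box_cutter [(0.77, [363, 179, 400, 204])]
kraft_box [(0.64, [341, 250, 385, 299])]
stapler [(0.62, [403, 189, 425, 228])]
top 43.49797931025384 280.22820566289147 208.12003743128088 [[0.1328, -0.9911, 0.0009, 0.084], [0.9665, 0.1297, 0.2213, -0.5637], [-0.2195, -0.0286, 0.9752, -1.2472], [0.0, 0.0, 0.0, 1.0]] ['fovy', 'cx', 'cy', 'world_to_cam', 'shot']
case_a [(0.94, [251, 137, 293, 199]), (0.94, [206, 297, 257, 360]), (0.86, [288, 224, 324, 288]), (0.75, [197, 217, 226, 279])]
carton [(0.67, [386, 210, 530, 318])]
scanner [(0.83, [330, 86, 376, 153])]
tape_roll [(0.97, [120, 167, 169, 208])]
marker [(0.51, [337, 175, 344, 222])]
box_cutter [(0.83, [123, 265, 184, 308])]
kraft_box [(0.97, [177, 122, 224, 175])]
stapler [(0.57, [89, 219, 133, 271]), (0.19, [285, 222, 323, 287])]
```

```bash
python3 - <<'E'
import cv2
a=cv2.imread("pics/top0.png"); cv2.imwrite("pics/top0b.png",cv2.resize(a[60:390,75:545],None,fx=1.7,fy=1.7,interpolation=cv2.INTER_CUBIC))
E
```

```text
(no output)
```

View pics/top0b.png

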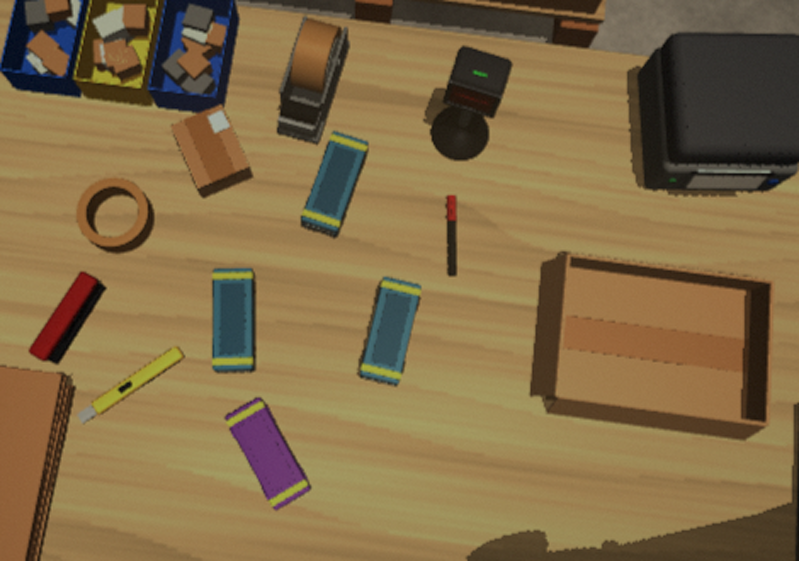

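View pics/scene0.png

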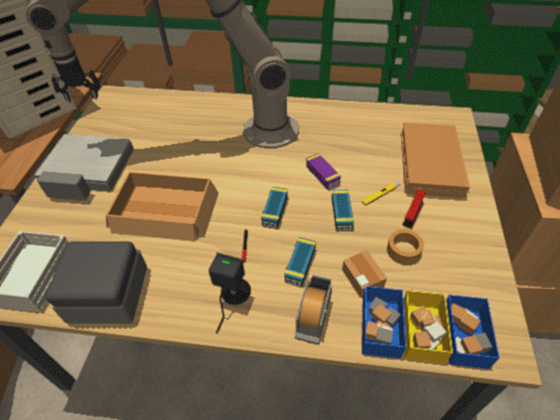

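```bash
cat > fit.py <<'E'
import cv2,numpy as np
from scipy.optimize import minimize
from bench import get_obs, viewer, r
def proj(f,P):
    P=np.asarray(P,float); c=P@f["world_to_cam"][:3,:3].T+f["world_to_cam"][:3,3]
    k=210/np.tan(np.radians(f["fovy"])/2)
    return np.c_[f["cx"]+k*c[:,0]/-c[:,2], f["cy"]-k*c[:,1]/-c[:,2]]
def unproj(f,uv,z):
    k=210/np.tan(np.radians(f["fovy"])/2); R=f["world_to_cam"][:3,:3];t=f["world_to_cam"][:3,3]
    d=R.T@np.array([(uv[0]-f["cx"])/k,-(uv[1]-f["cy"])/k,-1]); o=-R.T@t
    return o+d*(z-o[2])/d[2]
def box(x0,x1,y0,y1,z0,z1): return np.array([[x,y,z] for x in(x0,x1) for y in(y0,y1) for z in(z0,z1)])
def place(P,x,y,a):
    c,s=np.cos(a),np.sin(a); return np.c_[x+c*P[:,0]-s*P[:,1],y+s*P[:,0]+c*P[:,1],P[:,2]]
def render(f,parts,S=4):
    m=np.zeros((420,560),np.float32); M=np.zeros((420*S,560*S),np.uint8)
    for P in parts:
        h=cv2.convexHull(np.round((proj(f,P)+.5)*S*16).astype(np.int32)); cv2.fillConvexPoly(M,h,1,cv2.LINE_8,4)
    return cv2.resize(M.astype(np.float32),(560,420),interpolation=cv2.INTER_AREA)
def iou(a,b): return np.minimum(a,b).sum()/np.maximum(a,b).sum()
def fit(fm,parts,p0,step):
    cost=lambda p:-sum(iou(render(f,parts(p)),m) for f,m in fm)/len(fm)
    p0=np.array(p0,float); sim=np.vstack([p0]+[p0+np.eye(len(p0))[i]*step[i] for i in range(len(p0))])
    o=minimize(cost,p0,method="Nelder-Mead",options=dict(initial_simplex=sim,xatol=2e-4,fatol=1e-5,maxiter=400)); return o.x,-o.fun
CASE=box(-.075,.075,-.029,.029,0,.046)
E
python3 - <<'E'
from fit import *
ft=viewer.grab_frame("top"); fs=viewer.grab_frame("scene")
def tr(f,t): return [(d["score"],d["pixels"].astype(np.float32),d["rect"]) for d in viewer.trace(f,t)]
T=tr(ft,"case_a");S=tr(fs,"case_a")
for sc,m,rc in T:
    col=ft["pixels"][m>0].mean(0).round()
    v,u=np.nonzero(m); p=unproj(ft,(u.mean(),v.mean()),.025)
    w=unproj(ft,(rc[0],rc[1]),.02)
    best=[]
    for a in (-.6,-.2,.2,.6): best.append(fit([(ft,m)],lambda q:[place(CASE,*q)],[p[0],p[1],a],[.01,.01,.15]))
    q,s=max(best,key=lambda b:b[1])
    mt=max(S,key=lambda x:iou(x[1],render(fs,[place(CASE,*q)])))
    q2,s2=fit([(fs,mt[1])],lambda q:[place(CASE,*q)],q,[.01,.01,.1])
    q3,s3=fit([(ft,m),(fs,mt[1])],lambda q:[place(CASE,*q)],q,[.01,.01,.1])
    print(col,q.round(4),round(s,3),"scene",q2.round(4),round(s2,3),"both",q3.round(4),round(s3,3))
m=tr(ft,"carton")[0][1]; ms=tr(fs,"carton")[0][1]
v,u=np.nonzero(m); p=unproj(ft,(u.mean(),v.mean()),.03)
cp=lambda q:[place(np.vstack([box(-.104,.104,-.149,.149,.0,.07)]),*q[:3]),place(box(-.104-q[3],.104+q[3],-.149-q[3],.149+q[3],0,.01),*q[:3])]
for fm in ([(ft,m)],[(fs,ms)],[(ft,m),(fs,ms)]): print("carton",[np.round(z,4) for z in fit(fm,cp,[p[0],p[1],0,.02],[.01,.01,.1,.01])])
m=tr(ft,"scanner")[0][1]; ms=tr(fs,"scanner")[0][1]
an=np.linspace(0,2*np.pi,30); F=np.array([[.046*np.cos(a),.046*np.sin(a),z] for a in an for z in(0,.012)])
sp=lambda q:[place(F,q[0],q[1],0),place(box(q[3],q[3]+q[4],-.039,.039,.106,.184),*q[:3])]
p=unproj(ft,(345.6,138),.01); print("foot",p)
for fm in ([(ft,m)],[(ft,m),(fs,ms)]):
  for a0 in (-.3,0,.3): print("scanner",[np.round(z,4) for z in fit(fm,sp,[p[0],p[1],a0,-.03,.05],[.01,.01,.15,.01,.01])])
for t in ("tape_roll","marker","box_cutter","kraft_box","stapler"):
    d=tr(ft,t); 
    if d: v,u=np.nonzero(d[0][1]); print(t,unproj(ft,(u.mean(),v.mean()),.02).round(3))
c=ft["pixels"][75:165,310:400,::-1]; cv2.imwrite("pics/scan.png",cv2.resize(c,(590,590),interpolation=cv2.INTER_CUBIC))
E
```

```text
[74. 99. 89.] [ 0.4458  0.0837 -0.1056] 0.919 scene [ 0.444   0.08   -0.0962] 0.95 both [ 0.4459  0.0816 -0.0994] 0.912
[68. 85. 75.] [ 0.6595  0.1952 -0.2   ] 0.958 scene [ 0.6579  0.1914 -0.1737] 0.905 both [ 0.6598  0.1945 -0.2096] 0.919
[110.  71.  97.] [0.2471 0.2353 0.6648] 0.957 scene [0.2452 0.2324 0.6383] 0.936 both [0.2473 0.2347 0.6573] 0.94
[65. 88. 80.] [0.4308 0.3155 0.1684] 0.966 scene [0.4291 0.3119 0.1519] 0.917 both [0.4305 0.3145 0.1539] 0.92
carton [array([ 0.7804,  0.3402,  0.6734, -0.0773]), np.float64(0.1619)]
carton [array([0.6844, 0.3897, 0.    , 0.02  ]), np.float64(0.0)]
carton [array([ 0.7804,  0.3402,  0.6734, -0.0773]), np.float64(0.0809)]
foot [0.7733306  0.01201339 0.01      ]
scanner [array([ 0.7764,  0.0121, -0.1727, -0.0053,  0.0596]), np.float64(0.9674)]
scanner [array([ 0.7763,  0.0123, -0.1736, -0.0101,  0.0647]), np.float64(0.9641)]
scanner [array([ 0.7764,  0.0122, -0.1646, -0.0102,  0.0647]), np.float64(0.9638)]
scanner [array([ 0.7762,  0.0113, -0.1841, -0.0033,  0.0583]), np.float64(0.9352)]
scanner [array([ 0.7767,  0.0115, -0.2028, -0.0034,  0.057 ]), np.float64(0.9343)]
scanner [array([ 0.7762,  0.0114, -0.1824, -0.0029,  0.0573]), np.float64(0.9354)]
tape_roll [0.568 0.523 0.02 ]
marker [0.602 0.008 0.02 ]
box_cutter [0.32  0.447 0.02 ]
kraft_box [0.689 0.393 0.02 ]
stapler [0.4   0.561 0.02 ]
```

View pics/scan.png

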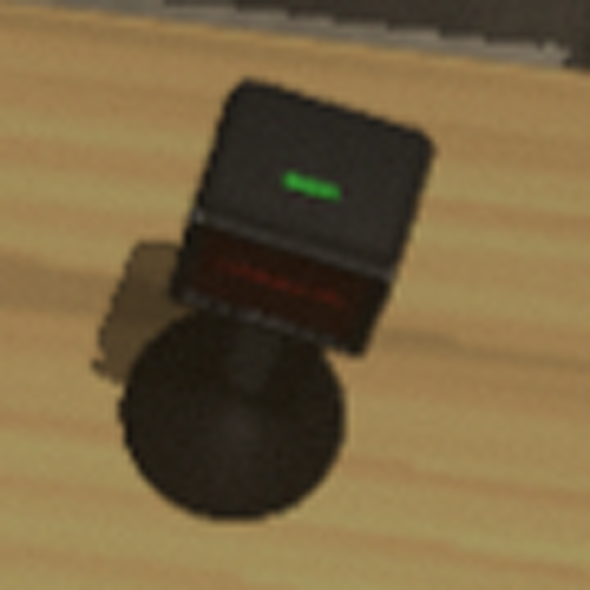

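The top view shows teal cases at (272,168), (306,256) and (211,248). The fourth look-alike, at (231,328), is purple and so is not meant. The scanner window faces the robot, turned about -0.18 rad. Next I fit the carton and compute the first move.

```bash
cat >> fit.py <<'E'
from scipy.spatial.transform import Rotation as Ro
def plan(x,y,z,yaw):
    """command (shift/0.2, turn/(pi/2)) from the present pose to TCP x,y,z with tool x along case axis yaw (mod pi)"""
    o=get_obs(); R=Ro.from_rotvec(o["orientation"]).as_matrix(); d=R.T@(np.array([x,y,z])-o["tcp_pos"])
    now=np.arctan2(R[1,0],R[0,0]); t=-(yaw-now); t=(t+np.pi/2)%np.pi-np.pi/2
    print("clock",round(float(o["clock"]),2),"tcp",o["tcp_pos"].round(4),"yaw",round(now,3),"shift",(d/.2).round(3),"turn",round(t/(np.pi/2),4),"j7",o["joints"][6].round(2),"w",o["grip_width"].round(4))
E
python3 - <<'E'
from fit import *
ft=viewer.grab_frame("top"); fs=viewer.grab_frame("scene")
g=lambda f:max(viewer.trace(f,"carton"),key=lambda d:d["pixels"].sum())
dt=g(ft);ds=g(fs); print(dt["score"],dt["rect"],ds["rect"])
m=dt["pixels"].astype(np.float32);ms=ds["pixels"].astype(np.float32)
v,u=np.nonzero(m); p=unproj(ft,(u.mean(),v.mean()),.03)
cp=lambda q:[place(box(-.104,.104,-.149,.149,.0,.07),*q[:3]),place(box(-.104-q[3],.104+q[3],-.149-q[3],.149+q[3],0,.005),*q[:3])]
for fm in ([(ft,m)],[(fs,ms)],[(ft,m),(fs,ms)]): print("carton",[np.round(z,4) for z in fit(fm,cp,[p[0],p[1],-.05,.01],[.01,.01,.1,.01])])
q=fit([(ft,m),(fs,ms)],cp,[p[0],p[1],-.05,.01],[.01,.01,.1,.01])[0]
im=ft["pixels"][:,:,::-1].copy()
im=cv2.resize(im[190:340,370:545],None,fx=4,fy=4,interpolation=cv2.INTER_CUBIC)
for z,w,c in ((.07,(.104,.149),(0,255,0)),(.005,(.1,.145),(255,255,0))):
    P=place(np.array([[w[0],w[1],z],[w[0],-w[1],z],[-w[0],-w[1],z],[-w[0],w[1],z]]),*q[:3])
    cv2.polylines(im,[np.int32((proj(ft,P)-[370,190])*4+2)],True,c,1)
cv2.imwrite("pics/carton.png",im)
print("dispenser",unproj(ft,(253,141),.03))
plan(.4459,.0826,.20,-.10)
E
```

```text
0.77 [386.9, 207.0, 530.1, 317.7] [105.4, 169.0, 218.4, 242.9]
carton [array([ 0.4818, -0.3065, -0.0062,  0.0198]), np.float64(0.9656)]
carton [array([ 0.481 , -0.3095, -0.0107,  0.0192]), np.float64(0.9612)]
carton [array([ 0.4816, -0.3083, -0.0051,  0.0193]), np.float64(0.9606)]
dispenser [0.72490693 0.25414575 0.03      ]Traceback (most recent call last):
  File "<stdin>", line 17, in <module>
  File "fit.py", line 31, in plan
    print("clock",round(float(o["clock"]),2),"tcp",o["tcp_pos"].round(4),"yaw",round(now,3),"shift",(d/.2).round(3),"turn",round(t/(np.pi/2),4),"j7",o["joints"][6].round(2),"w",o["grip_width"].round(4))
                                                                                                                                                                                 ^^^^^^^^^^^^^^^^^^^^^
AttributeError: 'float' object has no attribute 'round'
```

View pics/carton.png

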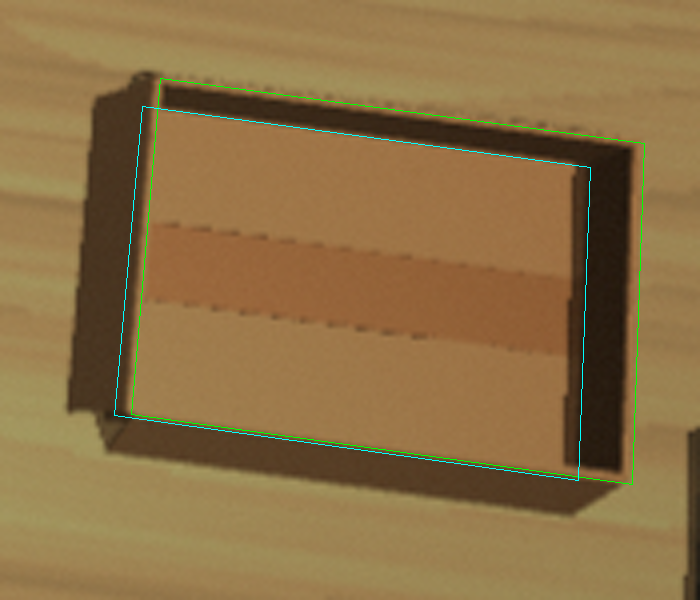

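```bash
sed -i 's/o\["grip_width"\].round(4)/round(float(o["grip_width"]),4)/; s/o\["joints"\]\[6\].round(2)/round(float(o["joints"][6]),2)/' fit.py
python3 -c "
from fit import *
print(Ro.from_rotvec(get_obs()['orientation']).as_matrix().round(3).tolist())
plan(.446,.083,.2,-.1);plan(.5,-.3,.23,-.1)"
```

```text
[[0.952, 0.306, 0.0], [0.306, -0.952, -0.0], [0.0, 0.0, -1.0]]
clock 1.75 tcp [ 0.2064 -0.6427  0.2313] yaw 0.311 shift [ 2.25  -3.088  0.157] turn 0.2615 j7 -0.08 w 0.0858
clock 1.75 tcp [ 0.2064 -0.6427  0.2313] yaw 0.311 shift [ 1.921 -1.183  0.007] turn 0.2615 j7 -0.08 w 0.0858
```

Call:
play_rows --commands '[[[-1, 1, -1, 0, 0.2615], [-1, 1, -1, 0, 0.2615], [-1, 1, -1, 0, 0.2615], [-1, 1, -1, 0, 0.2615], [-1, 1, -1, 0, 0.2615], [-1, 1, -1, 0, 0.2615], [-1, 1, -1, 0, 0.2615]]]' --grip_force 70

```text
clock: 2.33
tcp_pos: [0.3372, -0.3879, 0.2315]
orientation: [-3.137, 0.153, -0.001]
contact_force: [1.9, -0.0, 0.0]
grip_width: 0.0858
gripper_force: 0.0
```

```bash
python3 -c "
from fit import *
plan(.446,.083,.2,-.1)"
```

```text
clock 2.33 tcp [ 0.3372 -0.3879  0.2315] yaw -0.098 shift [ 0.312 -2.396  0.159] turn 0.0014 j7 -0.94 w 0.0858
```

Call:
play_rows --commands '[[[-1, 0.7, -1, 0, 0], [-1, 0.7, -1, 0, 0], [-1, 0.7, -1, 0, 0], [-1, 0.7, -1, 0, 0], [-1, 0.7, -1, 0, 0], [-1, 0.7, -1, 0, 0]]]'

```text
clock: 2.83
tcp_pos: [0.4967, -0.2034, 0.2317]
orientation: [-3.138, 0.155, -0.002]
contact_force: [0.6, -0.6, -0.2]
grip_width: 0.0857
gripper_force: 0.0
```

Call:
play_rows --commands '[[[-1, -0.1, -1, 0, 0], [-1, -0.1, -1, 0, 0], [-1, -0.1, -1, 0, 0], [-1, -0.1, -1, 0, 0], [-1, -0.1, -1, 0, 0]]]'

```text
clock: 3.25
tcp_pos: [0.4948, -0.0019, 0.2317]
orientation: [-3.137, 0.154, -0.001]
contact_force: [0.5, 0.3, 0.1]
grip_width: 0.0857
gripper_force: 0.0
```

```bash
python3 -c "
from fit import *
plan(.446,.083,.2,-.1)"
```

```text
clock 3.25 tcp [ 0.4948 -0.0019  0.2317] yaw -0.098 shift [-0.284 -0.398  0.158] turn 0.0012 j7 -1.86 w 0.0857
```

Call:
play_rows --commands '[[[-1, -0.284, -0.398, 0.2, 0], [-1, -0.284, -0.398, 0.2, 0], [-1, -0.284, -0.398, 0.4, 0], [-1, -0.284, -0.398, 0.6, 0], [-1, -0.284, -0.398, 0.6, 0]]]'

```text
clock: 3.67
tcp_pos: [0.4424, 0.0803, 0.1071]
orientation: [3.136, -0.151, -0.012]
contact_force: [-2.0, -0.8, -1.8]
grip_width: 0.0852
gripper_force: 0.0
```

```bash
python3 - <<'E'
from fit import *
plan(.446,.083,.012,-.1)
o=get_obs(); f=viewer.grab_frame("wrist"); cv2.imwrite("pics/w1.png",f["pixels"][:,:,::-1]); print(f["hand_eye"].round(3).tolist())
E
```

```text
clock 3.67 tcp [0.4424 0.0803 0.1071] yaw -0.097 shift [ 0.02  -0.016  0.475] turn 0.0022 j7 -2.14 w 0.0852
[[-0.001, 0.962, 0.275, 0.071], [1.0, 0.001, -0.001, -0.001], [-0.001, 0.275, -0.962, -0.142], [0.0, 0.0, 0.0, 1.0]]
```

View pics/w1.png

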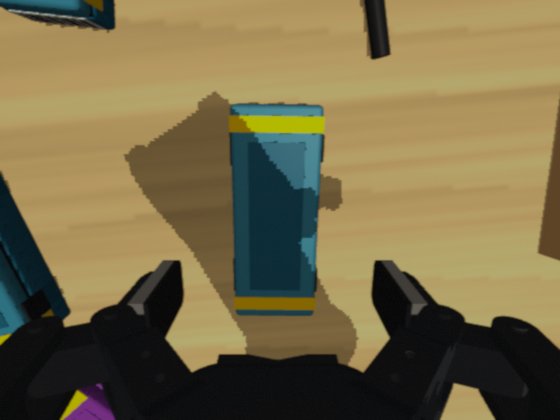

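The wrist view shows the case centred between the fingers (col 277) with its yaw aligned. I descend and grip.

Call:
play_rows --commands '[[[-1, 0.02, -0.015, 0.2, 0], [-1, 0.02, -0.015, 0.35, 0], [-1, 0.02, -0.015, 0.47, 0], [-1, 0.02, -0.015, 0.47, 0], [1, 0.02, -0.015, 0.47, 0], [1, 0.02, -0.015, 0.47, 0], [1, 0.02, -0.015, 0.47, 0], [1, 0.02, -0.015, 0.47, 0], [1, 0.02, -0.015, 0.47, 0]]]'

```text
clock: 4.47
tcp_pos: [0.4528, 0.0821, 0.0198]
orientation: [-3.137, 0.159, -0.007]
contact_force: [-0.0, -1.3, 6.3]
grip_width: 0.057
gripper_force: 75.0
```

Call:
play_rows --commands '[[[1, 0, 0, -0.1, 0], [1, 0, 0, -0.3, 0], [1, 0, 0, -0.5, 0], [1, 0, 0, -0.7, 0], [1, 0, 0, -0.7, 0], [1, 0, 0, -0.7, 0]]]'

```text
clock: 4.97
tcp_pos: [0.4526, 0.0825, 0.1607]
orientation: [-3.136, 0.158, -0.011]
contact_force: [-0.5, 0.1, -5.8]
grip_width: 0.0566
gripper_force: 81.1
```

```bash
cat >> fit.py <<'E'
def mom():
    o=get_obs(); R=Ro.from_rotvec(o["orientation"]).as_matrix()
    print("clk",round(float(o["clock"]),2),"F",(R.T@o["contact_force"]).round(2),"M",(R.T@o["moment"]).round(3),"w",round(float(o["grip_width"]),4),"gf",o["gripper_force"],"tau",o["tau"].round(2))
E
python3 -c "
from fit import *
mom();plan(.52,.083,.2,-.1)"
```

```text
clk 4.97 F [-0.54  0.01  5.84] M [-0.001 -0.048 -0.007] w 0.0566 gf 81.12581223249435 tau [  0.06 -42.43  -2.12 -25.96  -0.12   0.14   0.1 ]
clock 4.97 tcp [0.4526 0.0825 0.1607] yaw -0.101 shift [ 0.337 -0.037 -0.194] turn -0.0005 j7 -2.1 w 0.0566
```

Call:
play_rows --commands '[[[1, 0.6, 0, -0.2, 0], [1, 0.6, 0, -0.2, 0], [1, 0.6, 0, -0.2, 0], [1, 0.6, 0, -0.2, 0], [1, 0.6, 0, -0.2, 0], [1, 0.6, 0, -0.2, 0]]]'

```text
clock: 5.47
tcp_pos: [0.5684, 0.0701, 0.1954]
orientation: [3.137, -0.157, -0.006]
contact_force: [-1.3, -0.2, -4.6]
grip_width: 0.057
gripper_force: 81.4
```

```bash
python3 -c "
from fit import *
mom()"
```

```text
clk 5.47 F [-1.24  0.33  4.63] M [ 0.009 -0.    -0.027] w 0.057 gf 81.43214374780655 tau [ 4.300e-01 -5.256e+01 -2.380e+00 -2.909e+01  9.000e-02 -1.100e-01
  1.000e-02]
```

Call:
play_rows --commands '[[[1, -0.6, 0, 0, 0], [1, -0.6, 0, 0, 0], [1, -0.6, 0, 0, 0], [1, -0.6, 0, 0, 0], [1, -0.6, 0, 0, 0], [1, -0.6, 0, 0, 0]]]'

```text
clock: 5.97
tcp_pos: [0.4497, 0.0822, 0.197]
orientation: [3.137, -0.156, -0.001]
contact_force: [0.4, -0.2, -4.0]
grip_width: 0.0567
gripper_force: 81.4
```

```bash
python3 -c "
from fit import *
mom()"
```

```text
clk 5.97 F [0.4  0.14 3.99] M [-0.007  0.127  0.023] w 0.0567 gf 81.38840228319168 tau [ -0.18 -38.74  -1.75 -25.03  -0.06   0.19  -0.  ]
```

Call:
play_rows --commands '[[[1, 0.6, 0, 0, 0], [1, 0.6, 0, 0, 0], [1, 0.6, 0, 0, 0], [1, 0, 0, 0, 0], [1, 0, 0, 0, 0], [1, 0, 0, 0, 0], [1, 0.6, 0, 0, 0], [1, 0.6, 0, 0, 0], [1, 0.6, 0, 0, 0], [1, 0.6, 0, 0, 0], [1, 0.6, 0, 0, 0], [1, 0.6, 0, 0, 0]]]'

```text
clock: 6.97
tcp_pos: [0.5701, 0.0703, 0.1963]
orientation: [3.138, -0.158, -0.003]
contact_force: [-1.0, 0.4, -3.9]
grip_width: 0.0566
gripper_force: 81.7
```

```bash
python3 -c "
from fit import *
mom()"
```

```text
clk 6.97 F [-1.05 -0.31  3.94] M [ 0.016 -0.048 -0.032] w 0.0566 gf 81.6619062423706 tau [  0.37 -52.    -2.42 -28.44   0.08  -0.08   0.  ]
```

Call:
play_rows --commands '[[[1, 0, 0, 0, 0], [1, 0, 0, 0, 0], [1, 0, 0, 0, 0], [1, 0, 0, 0, 0]]]'

```text
clock: 7.3
tcp_pos: [0.5697, 0.0705, 0.1975]
orientation: [3.138, -0.156, 0.0]
contact_force: [0.2, -0.1, -4.2]
grip_width: 0.0566
gripper_force: 81.7
```

```bash
python3 -c "
from fit import *
mom()"
```

```text
clk 7.3 F [0.17 0.04 4.17] M [ 0.058 -0.078 -0.023] w 0.0566 gf 81.67093992233276 tau [-0.000e+00 -5.229e+01 -2.800e+00 -2.762e+01  1.000e-02 -2.000e-02
  0.000e+00]
```

Call:
play_rows --commands '[[[1, -0.6, 0, 0, 0], [1, -0.6, 0, 0, 0], [1, -0.6, 0, 0, 0], [1, -0.6, 0, 0, 0], [1, -0.6, 0, 0, 0], [1, -0.6, 0, 0, 0], [1, -0.6, 0, 0, 0], [1, -0.6, 0, 0, 0], [1, -0.6, 0, 0, 0], [1, -0.6, 0, 0, 0]]]'

```text
clock: 8.13
tcp_pos: [0.4513, 0.0824, 0.1972]
orientation: [-3.137, 0.158, 0.0]
contact_force: [-1.2, -0.6, -4.4]
grip_width: 0.0566
gripper_force: 81.6
```

```bash
python3 -c "
from fit import *
mom()"
```

```text
clk 8.13 F [-1.11  0.68  4.38] M [-0.056 -0.048  0.035] w 0.0566 gf 81.64567708969116 tau [ 1.000e-02 -3.831e+01 -1.500e+00 -2.634e+01  0.000e+00 -0.000e+00
 -0.000e+00]
```

```bash
cat >> fit.py <<'E'
def avg(n=8):
    L=[]
    for i in range(n):
        viewer.grab_frame("wrist"); o=get_obs(); R=Ro.from_rotvec(o["orientation"]).as_matrix(); L.append(np.r_[R.T@o["contact_force"],R.T@o["moment"]])
    L=np.array(L); print("clk",round(float(o["clock"]),2),"F",L[:,:3].mean(0).round(2),"M",L[:,3:].mean(0).round(3),"sd",L[:,3:].std(0).round(3),"My",L[:,4].round(3))
E
python3 -c "
from fit import *
avg()"
```

```text
clk 8.53 F [ 0.1 -0.4  4.9] M [-0.018  0.106 -0.013] sd [0.026 0.035 0.038] My [0.095 0.164 0.089 0.067 0.127 0.125 0.129 0.051]
```

Call:
play_rows --commands '[[[1, 0.6, 0, 0, 0], [1, 0.6, 0, 0, 0], [1, 0.6, 0, 0, 0], [1, 0.6, 0, 0, 0], [1, 0.6, 0, 0, 0], [1, 0.6, 0, 0, 0], [1, 0.6, 0, 0, 0]]]'

```text
clock: 9.12
tcp_pos: [0.5689, 0.0707, 0.197]
orientation: [3.137, -0.156, -0.002]
contact_force: [-0.0, -0.4, -5.3]
grip_width: 0.0566
gripper_force: 81.7
```

```bash
python3 -c "
from fit import *
avg()"
```

```text
clk 9.52 F [ 0.03 -0.15  4.85] M [-0.012 -0.024 -0.019] sd [0.019 0.047 0.031] My [ 0.02  -0.128 -0.013 -0.05   0.028 -0.044 -0.005  0.001]
```

This case reads about 0.49 kg and its moment shifts 0.13 N·m between ends, so it is the one that rattles. I put it back down for now.

```bash
python3 -c "
from fit import *
plan(.475,.081,.021,-.1)"
```

```text
clock 9.52 tcp [0.5699 0.0704 0.1975] yaw -0.1 shift [-0.478 -0.005  0.882] turn 0.0001 j7 -2.03 w 0.0568
```

Call:
play_rows --commands '[[[1, -0.24, 0, 0.2, 0], [1, -0.478, 0, 0.4, 0], [1, -0.478, 0, 0.6, 0], [1, -0.478, 0, 0.75, 0], [1, -0.478, 0, 0.83, 0], [1, -0.478, 0, 0.86, 0], [1, -0.478, 0, 0.88, 0], [1, -0.478, 0, 0.885, 0], [1, -0.478, 0, 0.885, 0]]]'

```text
clock: 10.27
tcp_pos: [0.4774, 0.0805, 0.022]
orientation: [-3.137, 0.158, -0.006]
contact_force: [0.3, 0.7, -4.8]
grip_width: 0.0568
gripper_force: 81.5
```

Call:
play_rows --commands '[[[-1, 0, 0, 0, 0], [-1, 0, 0, 0, 0], [-1, 0, 0, 0, 0], [-1, 0, 0, 0, 0]]]'

```text
clock: 10.6
tcp_pos: [0.4761, 0.0801, 0.0213]
orientation: [-3.137, 0.157, -0.004]
contact_force: [-0.2, -0.0, 0.8]
grip_width: 0.0858
gripper_force: 0.0
```

Call:
play_rows --commands '[[[-1, 0, 0, -0.15, 0], [-1, 0, 0, -0.35, 0], [-1, 0, 0, -0.55, 0], [-1, 0, 0, -0.55, 0]]]'

```text
clock: 10.93
tcp_pos: [0.4795, 0.0813, 0.1374]
orientation: [-3.135, 0.157, -0.018]
contact_force: [1.4, 1.1, -0.2]
grip_width: 0.0855
gripper_force: 0.0
```

```bash
python3 -c "
from fit import *
plan(.66,.195,.13,-.2);plan(.431,.315,.13,.16)"
```

```text
clock 10.93 tcp [0.4795 0.0813 0.1374] yaw -0.1 shift [ 0.841 -0.656  0.049] turn 0.0636 j7 -2.12 w 0.0855
clock 10.93 tcp [0.4795 0.0813 0.1374] yaw -0.1 shift [-0.359 -1.138  0.037] turn -0.1656 j7 -2.12 w 0.0855
```

Call:
play_rows --commands '[[[-1, 0.84, -0.656, 0, 0.0636], [-1, 0.84, -0.656, 0, 0.0636], [-1, 0.84, -0.656, 0, 0.0636], [-1, 0.84, -0.656, 0, 0.0636], [-1, 0.84, -0.656, 0, 0.0636], [-1, 0.84, -0.656, 0.05, 0.0636], [-1, 0.84, -0.656, 0.05, 0.0636]]]'

```text
clock: 11.52
tcp_pos: [0.656, 0.1958, 0.1187]
orientation: [-3.125, 0.311, 0.001]
contact_force: [-1.6, -1.1, -1.6]
grip_width: 0.0854
gripper_force: 0.0
```

```bash
python3 - <<'E'
from fit import *
plan(.66,.195,.012,-.2)
f=viewer.grab_frame("wrist"); cv2.imwrite("pics/w2.png",f["pixels"][:,:,::-1])
E
```

```text
clock 11.52 tcp [0.656  0.1958 0.1187] yaw -0.198 shift [0.021 0.001 0.533] turn 0.0011 j7 -2.32 w 0.0854
```

View pics/w2.png

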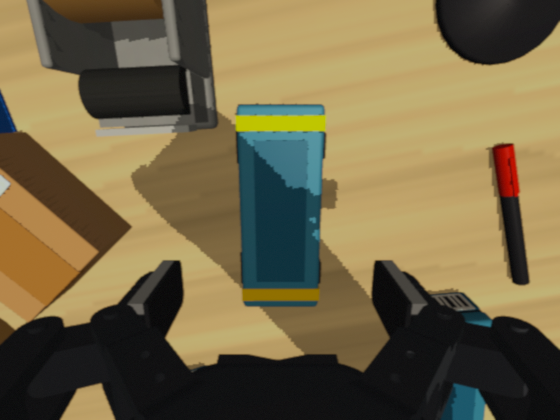

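Call:
play_rows --commands '[[[-1, 0.02, 0, 0.2, 0], [-1, 0.02, 0, 0.4, 0], [-1, 0.02, 0, 0.535, 0], [-1, 0.02, 0, 0.535, 0], [1, 0.02, 0, 0.535, 0], [1, 0.02, 0, 0.535, 0], [1, 0.02, 0, 0.535, 0], [1, 0.02, 0, 0.535, 0], [1, 0.02, 0, 0.535, 0]]]'

```text
clock: 12.32
tcp_pos: [0.6611, 0.1934, 0.0166]
orientation: [-3.124, 0.314, -0.007]
contact_force: [-0.9, -1.7, 8.7]
grip_width: 0.0564
gripper_force: 77.9
```

Call:
play_rows --commands '[[[1, 0, 0, -0.1, 0], [1, 0, 0, -0.3, 0], [1, 0, 0, -0.5, 0], [1, 0, 0, -0.7, 0], [1, 0, 0, -0.95, 0], [1, 0, 0, -0.95, 0], [1, -0.6, 0, -0.95, 0], [1, -0.6, 0, -0.95, 0], [1, -0.6, 0, -0.95, 0], [1, -0.6, 0, -0.95, 0], [1, -0.6, 0, -0.95, 0], [1, -0.6, 0, -0.95, 0]]]'

```text
clock: 13.32
tcp_pos: [0.542, 0.2166, 0.204]
orientation: [-3.126, 0.313, -0.003]
contact_force: [1.0, -0.8, -3.7]
grip_width: 0.0568
gripper_force: 76.5
```

```bash
python3 -c "
from fit import *
avg(10)"
```

```text
clk 13.82 F [0.47 0.05 3.71] M [ 0.001  0.001 -0.002] sd [0.043 0.028 0.031] My [ 0.037  0.016 -0.003 -0.041 -0.01   0.042  0.007 -0.012  0.02  -0.047]
```

Call:
play_rows --commands '[[[1, 0.5, 0, 0, 0], [1, 0.5, 0, 0, 0], [1, 0.5, 0, 0, 0], [1, 0, 0, 0, 0], [1, 0, 0, 0, 0], [1, 0, 0, 0, 0], [1, 0.5, 0, 0, 0], [1, 0.5, 0, 0, 0], [1, 0.5, 0, 0, 0], [1, 0.5, 0, 0, 0], [1, 0.5, 0, 0, 0], [1, 0.5, 0, 0, 0]]]'

```text
clock: 14.82
tcp_pos: [0.6388, 0.1974, 0.2028]
orientation: [-3.126, 0.312, 0.002]
contact_force: [-0.0, 0.5, -4.1]
grip_width: 0.0569
gripper_force: 76.6
```

```bash
python3 -c "
from fit import *
avg(10); plan(.56,-.05,.22,0)"
```

```text
clk 15.32 F [0.04 0.05 3.57] M [ 0.001 -0.001 -0.01 ] sd [0.025 0.023 0.036] My [-0.054  0.006  0.013 -0.006 -0.02  -0.01   0.019 -0.001  0.031  0.015]
clock 15.32 tcp [0.6395 0.197  0.2034] yaw -0.2 shift [-0.145  1.289 -0.083] turn -0.1272 j7 -2.3 w 0.0571
```

Moment is about 0 at both ends and the weight is 0.37 kg, so this case is sound. It goes to the carton's far slot.

Call:
play_rows --commands '[[[1, -0.52, 0.96, 0, -0.127], [1, -0.52, 0.96, 0, -0.127], [1, -0.52, 0.96, 0, -0.127], [1, -0.52, 0.96, 0, -0.127], [1, -0.52, 0.96, 0, -0.127], [1, -0.52, 0.96, 0, -0.127]]]'

```text
clock: 15.82
tcp_pos: [0.4949, 0.023, 0.2027]
orientation: [3.137, -0.01, -0.007]
contact_force: [-0.2, -1.1, -4.1]
grip_width: 0.0571
gripper_force: 77.0
```

Call:
play_rows --commands '[[[1, 0, 1, 0, 0], [1, 0, 1, 0, 0], [1, 0, 1, 0, 0], [1, 0, 1, 0, 0], [1, 0, 1, 0, 0]]]'

```text
clock: 16.23
tcp_pos: [0.4991, -0.1743, 0.2038]
orientation: [3.14, -0.004, 0.001]
contact_force: [0.4, 0.3, -3.2]
grip_width: 0.0569
gripper_force: 77.1
```

Call:
play_rows --commands '[[[1, 0, 1, 0, 0], [1, 0, 1, 0, 0], [1, 0, 1, 0, 0], [1, 0, 1, 0, 0], [1, 0, 1, 0, 0], [1, 0, 1, 0, 0]]]'

```text
clock: 16.73
tcp_pos: [0.4968, -0.3803, 0.2034]
orientation: [3.136, -0.017, -0.0]
contact_force: [-0.7, -1.4, -3.0]
grip_width: 0.0567
gripper_force: 77.2
```

```bash
python3 -c "
from fit import *
plan(.4815,-.372,.11,-.005)"
```

```text
clock 16.73 tcp [ 0.4968 -0.3803  0.2034] yaw -0.011 shift [-0.077 -0.044  0.467] turn -0.0037 j7 -1.1 w 0.0567
```

Call:
play_rows --commands '[[[1, -0.077, -0.04, 0, 0], [1, -0.077, -0.04, 0.2, 0], [1, -0.077, -0.04, 0.4, 0], [1, -0.077, -0.04, 0.5, 0], [1, -0.077, -0.04, 0.5, 0]]]'

```text
clock: 17.15
tcp_pos: [0.4808, -0.3601, 0.0984]
orientation: [-3.136, -0.0, 0.012]
contact_force: [-1.3, 0.4, -3.4]
grip_width: 0.0566
gripper_force: 76.9
```

```bash
python3 - <<'E'
from fit import *
plan(.4815,-.372,.0225,-.005)
f=viewer.grab_frame("top"); cv2.imwrite("pics/t2.png",cv2.resize(f["pixels"][150:350,330:545,::-1],None,fx=3,fy=3,interpolation=cv2.INTER_CUBIC))
E
```

```text
clock 17.15 tcp [ 0.4808 -0.3601  0.0984] yaw 0.0 shift [0.006 0.062 0.379] turn 0.0033 j7 -1.12 w 0.0566
```

View pics/t2.png

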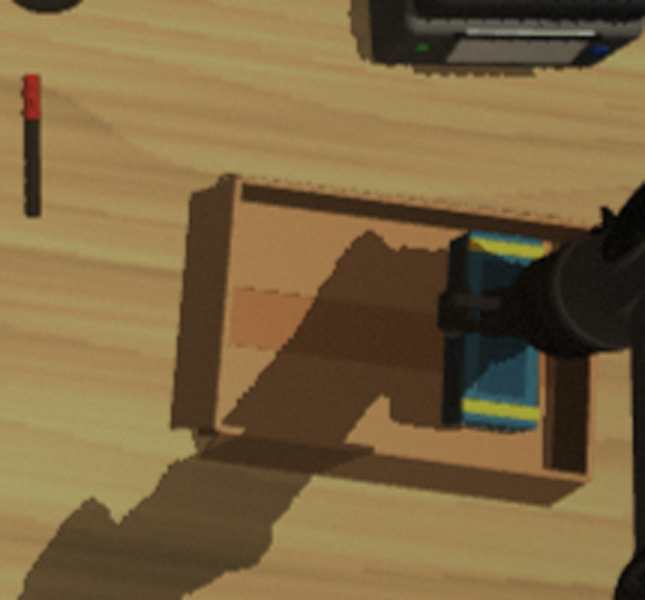

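The case hangs over the carton's right slot and is aligned. I lower it and release.

Call:
play_rows --commands '[[[1, 0.005, 0.05, 0, 0], [1, 0.005, 0.05, 0.12, 0], [1, 0.005, 0.05, 0.24, 0], [1, 0.005, 0.05, 0.32, 0], [1, 0.005, 0.05, 0.36, 0], [1, 0.005, 0.05, 0.38, 0], [1, 0.005, 0.05, 0.385, 0], [1, 0.005, 0.05, 0.385, 0]]]'

```text
clock: 17.87
tcp_pos: [0.4861, -0.3735, 0.0278]
orientation: [3.14, -0.001, 0.003]
contact_force: [0.0, 0.1, -2.6]
grip_width: 0.0571
gripper_force: 77.2
```

Call:
play_rows --commands '[[[-1, 0, 0, 0, 0], [-1, 0, 0, 0, 0], [-1, 0, 0, 0, 0], [-1, 0, 0, 0, 0]]]'

```text
clock: 18.2
tcp_pos: [0.4856, -0.373, 0.0273]
orientation: [3.141, -0.001, 0.002]
contact_force: [0.2, -0.1, -0.2]
grip_width: 0.0849
gripper_force: 0.0
```

Call:
play_rows --commands '[[[-1, 0, 0, -0.15, 0], [-1, 0, 0, -0.35, 0], [-1, 0, 0, -0.55, 0], [-1, 0, 0, -0.75, 0], [-1, 0, 0, -0.85, 0]]]'

```text
clock: 18.62
tcp_pos: [0.4869, -0.3738, 0.2022]
orientation: [3.138, -0.001, 0.01]
contact_force: [0.3, 0.1, 1.5]
grip_width: 0.0854
gripper_force: 0.0
```

Call:
play_rows --commands '[[[-1, 0.1, -1, 0, 0], [-1, 0.1, -1, 0, 0], [-1, 0.1, -1, 0, 0], [-1, 0.1, -1, 0, 0], [-1, 0.1, -1, 0, 0]]]'

```text
clock: 19.03
tcp_pos: [0.5052, -0.1694, 0.197]
orientation: [-3.141, -0.002, -0.002]
contact_force: [0.8, 0.7, -0.2]
grip_width: 0.0854
gripper_force: 0.0
```

Call:
play_rows --commands '[[[-1, 0, -1, 0, -0.1], [-1, 0, -1, 0, -0.1], [-1, 0, -1, 0, -0.1], [-1, 0, -1, 0, -0.1], [-1, 0, -1, 0, -0.1]]]'

```text
clock: 19.45
tcp_pos: [0.5048, 0.0308, 0.197]
orientation: [-3.131, -0.249, -0.002]
contact_force: [-0.0, -0.4, -0.5]
grip_width: 0.0858
gripper_force: 0.0
```

```bash
python3 -c "
from fit import *
plan(.431,.315,.13,.16)"
```

```text
clock 19.45 tcp [0.5048 0.0308 0.197 ] yaw 0.159 shift [-0.14  -1.461  0.336] turn -0.0008 j7 -1.71 w 0.0858
```

Call:
play_rows --commands '[[[-1, -0.07, -0.9, 0, 0], [-1, -0.07, -0.9, 0, 0], [-1, -0.07, -0.9, 0, 0], [-1, -0.07, -0.9, 0, 0], [-1, -0.07, -0.9, 0, 0]]]'

```text
clock: 19.87
tcp_pos: [0.4611, 0.2099, 0.1973]
orientation: [-3.127, -0.258, -0.002]
contact_force: [0.5, 0.3, -0.2]
grip_width: 0.0855
gripper_force: 0.0
```

Call:
play_rows --commands '[[[-1, -0.07, -0.56, 0, 0], [-1, -0.07, -0.56, 0.1, 0], [-1, -0.07, -0.56, 0.35, 0], [-1, -0.07, -0.56, 0.35, 0], [-1, -0.07, -0.56, 0.35, 0]]]'

```text
clock: 20.28
tcp_pos: [0.4282, 0.3129, 0.1228]
orientation: [3.13, 0.254, -0.009]
contact_force: [-0.3, 0.1, -0.9]
grip_width: 0.0856
gripper_force: 0.0
```

```bash
python3 - <<'E'
from fit import *
plan(.431,.315,.014,.16)
f=viewer.grab_frame("wrist"); cv2.imwrite("pics/w3.png",f["pixels"][:,:,::-1])
E
```

```text
clock 20.28 tcp [0.4282 0.3129 0.1228] yaw 0.162 shift [ 0.019 -0.009  0.544] turn 0.0012 j7 -2.4 w 0.0856
```

View pics/w3.png

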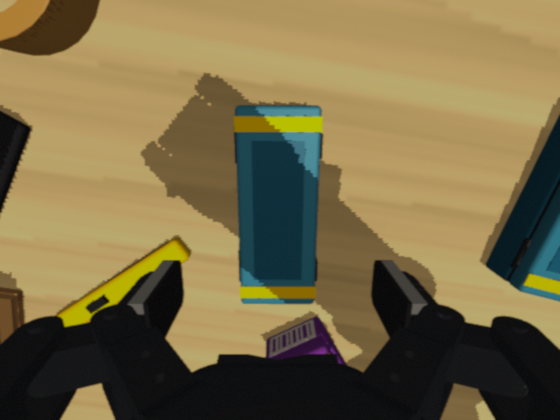

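The case is centred, and the cutter's tip at (182,245) clears the finger. I grip and shake.

Call:
play_rows --commands '[[[-1, 0.02, 0, 0.2, 0], [-1, 0.02, 0, 0.4, 0], [-1, 0.02, 0, 0.545, 0], [-1, 0.02, 0, 0.545, 0], [1, 0.02, 0, 0.545, 0], [1, 0.02, 0, 0.545, 0], [1, 0.02, 0, 0.545, 0], [1, 0.02, 0, 0.545, 0], [1, 0.02, 0, 0.545, 0]]]'

```text
clock: 21.08
tcp_pos: [0.438, 0.3133, 0.0205]
orientation: [-3.13, -0.245, -0.008]
contact_force: [0.6, -0.9, 6.4]
grip_width: 0.0569
gripper_force: 75.8
```

Call:
play_rows --commands '[[[1, 0, 0, -0.1, 0], [1, 0, 0, -0.3, 0], [1, 0, 0, -0.5, 0], [1, 0, 0, -0.7, 0], [1, 0, 0, -0.95, 0], [1, 0, 0, -0.95, 0], [1, 0.6, 0, -0.95, 0], [1, 0.6, 0, -0.95, 0], [1, 0.6, 0, -0.95, 0], [1, 0.6, 0, -0.95, 0], [1, 0.6, 0, -0.95, 0], [1, 0.6, 0, -0.95, 0]]]'

```text
clock: 22.08
tcp_pos: [0.5537, 0.3307, 0.2076]
orientation: [-3.132, -0.246, 0.001]
contact_force: [-0.5, 0.1, -2.0]
grip_width: 0.0567
gripper_force: 75.8
```

```bash
python3 -c "
from fit import *
avg(10)"
```

```text
clk 22.58 F [0.04 0.14 2.66] M [ 0.004  0.003 -0.018] sd [0.024 0.023 0.035] My [-0.004 -0.033  0.032  0.004 -0.021 -0.012  0.032  0.03  -0.018  0.022]
```

Call:
play_rows --commands '[[[1, -0.5, 0, 0, 0], [1, -0.5, 0, 0, 0], [1, -0.5, 0, 0, 0], [1, 0, 0, 0, 0], [1, 0, 0, 0, 0], [1, 0, 0, 0, 0], [1, -0.5, 0, 0, 0], [1, -0.5, 0, 0, 0], [1, -0.5, 0, 0, 0], [1, -0.5, 0, 0, 0], [1, -0.5, 0, 0, 0], [1, -0.5, 0, 0, 0]]]'

```text
clock: 23.58
tcp_pos: [0.4565, 0.3152, 0.2077]
orientation: [-3.132, -0.245, -0.002]
contact_force: [1.1, 0.6, -2.5]
grip_width: 0.0568
gripper_force: 76.0
```

```bash
python3 -c "
from fit import *
avg(10); plan(.5,.15,.21,0)"
```

```text
clk 24.08 F [-0.14 -0.09  2.54] M [ 0.003  0.02  -0.019] sd [0.033 0.028 0.02 ] My [ 0.053 -0.018 -0.009  0.026 -0.027  0.036  0.056  0.032  0.011  0.043]
clock 24.08 tcp [0.4557 0.3152 0.2072] yaw 0.157 shift [ 0.09   0.85  -0.014] turn 0.0997 j7 -2.32 w 0.0567
```

This one is sound too, at 0.27 kg with no shift. It goes to the near slot.

Call:
play_rows --commands '[[[1, 0.09, 0.9, 0, 0.1], [1, 0.09, 0.9, 0, 0.1], [1, 0.09, 0.9, 0, 0.1], [1, 0.09, 0.9, 0, 0.1], [1, 0.09, 0.9, 0, 0.1]]]'

```text
clock: 24.5
tcp_pos: [0.503, 0.1327, 0.2071]
orientation: [3.138, -0.013, 0.0]
contact_force: [-1.0, -1.6, -2.7]
grip_width: 0.0568
gripper_force: 76.3
```

Call:
play_rows --commands '[[[1, 0, 1, 0, 0], [1, 0, 1, 0, 0], [1, 0, 1, 0, 0], [1, 0, 1, 0, 0], [1, 0, 1, 0, 0]]]'

```text
clock: 24.92
tcp_pos: [0.501, -0.0634, 0.2075]
orientation: [3.141, -0.004, 0.0]
contact_force: [1.1, -0.1, -3.2]
grip_width: 0.0568
gripper_force: 76.3
```

Call:
play_rows --commands '[[[1, -0.05, 0.85, 0, 0], [1, -0.05, 0.85, 0, 0], [1, -0.05, 0.85, 0, 0], [1, -0.05, 0.85, 0, 0], [1, -0.05, 0.85, 0, 0], [1, -0.05, 0.85, 0, 0]]]'

```text
clock: 25.42
tcp_pos: [0.4904, -0.2337, 0.2072]
orientation: [3.14, -0.011, -0.0]
contact_force: [0.1, 1.1, -2.0]
grip_width: 0.0566
gripper_force: 76.3
```

```bash
python3 -c "
from fit import *
plan(.4815,-.236,.11,-.005)"
```

```text
clock 25.42 tcp [ 0.4904 -0.2337  0.2072] yaw -0.007 shift [-0.044  0.011  0.486] turn -0.0013 j7 -1.32 w 0.0566
```

Call:
play_rows --commands '[[[1, -0.01, 0, 0.2, 0], [1, -0.01, 0, 0.4, 0], [1, -0.01, 0, 0.6, 0], [1, -0.01, 0, 0.75, 0], [1, -0.01, 0, 0.8, 0], [1, -0.01, 0, 0.8, 0], [1, -0.01, 0, 0.8, 0]]]'

```text
clock: 26.0
tcp_pos: [0.4904, -0.2291, 0.0482]
orientation: [-3.141, -0.001, -0.001]
contact_force: [0.2, -1.0, -3.5]
grip_width: 0.0566
gripper_force: 76.1
```

```bash
python3 -c "
from fit import *
plan(.4885,-.236,.0255,-.005)"
```

```text
clock 26.0 tcp [ 0.4904 -0.2291  0.0482] yaw 0.001 shift [-0.009  0.034  0.113] turn 0.0037 j7 -1.39 w 0.0566
```

Call:
play_rows --commands '[[[1, 0, 0.034, 0, 0], [1, 0, 0.034, 0.05, 0], [1, 0, 0.034, 0.08, 0], [1, 0, 0.034, 0.1, 0], [1, 0, 0.034, 0.115, 0], [1, 0, 0.034, 0.12, 0], [1, 0, 0.034, 0.12, 0]]]'

```text
clock: 26.58
tcp_pos: [0.4892, -0.2368, 0.0255]
orientation: [3.141, -0.002, -0.001]
contact_force: [-8.3, 2.1, 24.1]
grip_width: 0.0566
gripper_force: 79.4
```

Call:
play_rows --commands '[[[-1, 0, 0, 0, 0], [-1, 0, 0, 0, 0], [-1, 0, 0, 0, 0], [-1, 0, 0, 0, 0]]]'

```text
clock: 26.92
tcp_pos: [0.4895, -0.2366, 0.0232]
orientation: [-3.142, 0.001, -0.0]
contact_force: [-0.3, 0.0, 0.1]
grip_width: 0.0853
gripper_force: 0.0
```

Call:
play_rows --commands '[[[-1, 0, 0, -0.15, 0], [-1, 0, 0, -0.35, 0], [-1, 0, 0, -0.55, 0], [-1, 0, 0, -0.75, 0], [-1, 0, 0, -0.75, 0]]]'

```text
clock: 27.33
tcp_pos: [0.4939, -0.2382, 0.181]
orientation: [3.137, -0.001, 0.019]
contact_force: [0.6, -0.4, 0.4]
grip_width: 0.0856
gripper_force: 0.0
```

Call:
play_rows --commands '[[[-1, 0, -1, 0, 0.06], [-1, 0, -1, 0, 0.06], [-1, 0, -1, 0, 0.06], [-1, 0, -1, 0, 0.06], [-1, 0, -1, 0, 0.06]]]'

```text
clock: 27.75
tcp_pos: [0.4891, -0.0334, 0.1732]
orientation: [-3.138, 0.146, -0.0]
contact_force: [1.0, 0.9, -0.1]
grip_width: 0.0853
gripper_force: 0.0
```

```bash
python3 - <<'E'
from fit import *
f=viewer.grab_frame("top"); cv2.imwrite("pics/t3.png",cv2.resize(f["pixels"][190:340,225:545,::-1],None,fx=2.5,fy=2.5,interpolation=cv2.INTER_CUBIC))
plan(.468,.081,.13,-.1)
E
```

```text
clock 27.8 tcp [ 0.4893 -0.0263  0.1734] yaw -0.085 shift [-0.152 -0.525  0.219] turn 0.0096 j7 -1.83 w 0.0854
```

View pics/t3.png

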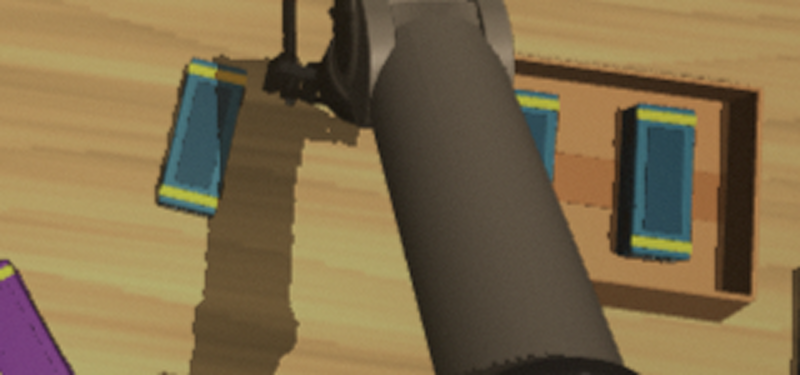

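Both sound cases lie in the carton and the rattling case is on the bench at about (200,135). I pick it up again.

Call:
play_rows --commands '[[[-1, -0.152, -0.53, 0, 0.01], [-1, -0.152, -0.53, 0, 0.01], [-1, -0.152, -0.53, 0.1, 0.01], [-1, -0.152, -0.53, 0.25, 0.01], [-1, -0.152, -0.53, 0.25, 0.01], [-1, -0.152, -0.53, 0.25, 0.01]]]'

```text
clock: 28.3
tcp_pos: [0.468, 0.071, 0.1223]
orientation: [3.136, -0.173, -0.006]
contact_force: [-0.0, -0.6, 0.1]
grip_width: 0.0854
gripper_force: 0.0
```

```bash
python3 - <<'E'
from fit import *
plan(.468,.081,.014,-.1)
f=viewer.grab_frame("wrist"); m=max(viewer.trace(f,"case_a"),key=lambda d:d["pixels"].sum()); print(m["rect"],m["score"],cv2.minAreaRect(np.argwhere(m["pixels"])[:,::-1].astype(np.float32)))
E
```

```text
clock 28.3 tcp [0.468  0.071  0.1223] yaw -0.11 shift [-0.003 -0.05   0.541] turn -0.0064 j7 -2.12 w 0.0854
[216.1, 107.0, 306.2, 306.1] 0.68 ((261.5, 207.0), (200.0, 89.0), 90.0)
```

Call:
play_rows --commands '[[[-1, 0, -0.05, 0, -0.006], [-1, 0, -0.05, 0.2, -0.006], [-1, 0, -0.05, 0.4, -0.006], [-1, 0, -0.05, 0.54, -0.006], [-1, 0, -0.05, 0.54, -0.006], [1, 0, -0.05, 0.54, -0.006], [1, 0, -0.05, 0.54, -0.006], [1, 0, -0.05, 0.54, -0.006], [1, 0, -0.05, 0.54, -0.006], [1, 0, -0.05, 0.54, -0.006]]]'

```text
clock: 29.23
tcp_pos: [0.4722, 0.082, 0.0178]
orientation: [-3.137, 0.159, -0.007]
contact_force: [-0.6, -0.1, 8.7]
grip_width: 0.0566
gripper_force: 76.1
```

Call:
play_rows --commands '[[[1, 0, 0, -0.1, 0], [1, 0, 0, -0.3, 0], [1, 0, 0, -0.5, 0], [1, 0, 0, -0.6, 0], [1, 0, 0, -0.7, 0], [1, 0, 0, -0.7, 0]]]'

```text
clock: 29.73
tcp_pos: [0.4729, 0.0823, 0.1602]
orientation: [-3.136, 0.159, -0.014]
contact_force: [0.6, 0.6, -5.7]
grip_width: 0.0566
gripper_force: 77.5
```

Call:
play_rows --commands '[[[1, 0.5, 0, 0, 0], [1, 0.5, 0, 0, 0], [1, 0.5, 0, 0, 0], [1, 0, 0, 0, 0], [1, 0, 0, 0, 0], [1, 0, 0, 0, 0], [1, 0.5, 0, 0, 0], [1, 0.5, 0, 0, 0], [1, 0.5, 0, 0, 0], [1, 0, 0, 0, 0], [1, 0, 0, 0, 0], [1, 0, 0, 0, 0]]]'

```text
clock: 30.73
tcp_pos: [0.4639, 0.0815, 0.1528]
orientation: [3.136, -0.157, -0.012]
contact_force: [-2.2, -0.5, -4.9]
grip_width: 0.0568
gripper_force: 79.6
```

```bash
python3 -c "
from fit import *
avg(8); plan(.622,.040,.139,-.18)"
```

```text
clk 31.13 F [-0.57 -0.21  4.73] M [-0.022 -0.004 -0.004] sd [0.037 0.165 0.024] My [-0.432  0.091  0.017  0.058  0.06   0.103  0.062  0.008]
clock 31.13 tcp [0.4711 0.0816 0.1552] yaw -0.102 shift [0.772 0.131 0.082] turn 0.0499 j7 -2.11 w 0.0571
```

Call:
play_rows --commands '[[[1, 0.5, 0, 0, 0], [1, 0.5, 0, 0, 0], [1, 0.5, 0, 0, 0], [1, 0.5, 0, 0, 0], [1, 0.5, 0, 0, 0], [1, 0.5, 0, 0, 0]]]'

```text
clock: 31.63
tcp_pos: [0.5691, 0.0717, 0.1546]
orientation: [3.137, -0.159, -0.003]
contact_force: [0.4, -0.4, -5.2]
grip_width: 0.0568
gripper_force: 79.6
```

```bash
python3 -c "
from fit import *
avg(8); plan(.622,.040,.139,-.18)"
```

```text
clk 32.03 F [ 0.04 -0.02  4.74] M [-0.007 -0.032 -0.007] sd [0.039 0.05  0.028] My [ 0.006 -0.118 -0.075 -0.059  0.033 -0.01  -0.061  0.025]
clock 32.03 tcp [0.5695 0.0717 0.1555] yaw -0.101 shift [0.277 0.131 0.082] turn 0.0505 j7 -2.06 w 0.0566
```

Call:
play_rows --commands '[[[1, 0.1, 0.05, 0.03, 0.025], [1, 0.2, 0.1, 0.06, 0.05], [1, 0.277, 0.131, 0.08, 0.05], [1, 0.277, 0.131, 0.08, 0.05], [1, 0.277, 0.131, 0.08, 0.05], [1, 0.277, 0.131, 0.08, 0.05], [1, 0.277, 0.131, 0.08, 0.05], [1, 0.277, 0.131, 0.08, 0.05]]]'

```text
clock: 32.7
tcp_pos: [0.6217, 0.0408, 0.1396]
orientation: [-3.129, 0.28, 0.0]
contact_force: [-0.6, 0.4, -4.9]
grip_width: 0.0568
gripper_force: 79.5
```

```bash
python3 - <<'E'
from fit import *
plan(.622,.040,.139,-.18)
a=viewer.grab_frame("top");b=viewer.grab_frame("scene")
k=lambda i,w:cv2.resize(i,w,interpolation=cv2.INTER_CUBIC)
cv2.imwrite("pics/end.png",np.hstack([k(a["pixels"][75:330,230:540,::-1],(440,362)),k(b["pixels"][150:320,100:270,::-1],(360,362))]))
E
```

```text
clock 32.7 tcp [0.6217 0.0408 0.1396] yaw -0.178 shift [0.002 0.004 0.003] turn 0.0011 j7 -2.07 w 0.0568
```

View pics/end.png

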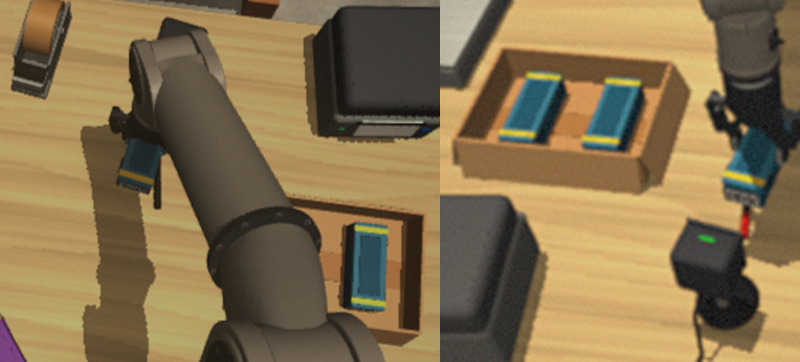

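Both sound cases lie flat in the carton (scene crop at (530,105) and (612,112)). The rattling case is held level, pointing at the scanner head at (708,255). I hand in.

```bash
python3 -c "
from bench import r
print(r.hand_in())"
```

```text
the job is handed in; nothing more can be done
None
```

I handed the job in, but the hand-in returned no verdict: the rattling case, which had been the one nearest the robot, is held level about 7 cm before the scanner window, and the two sound cases lie flat in the carton.

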